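# Fit the missing support bracket to the shaft rack

## Task

One post of the shaft rack is missing its upper support bracket; the loose bracket stands on the bench. Press the loose bracket's hooks into the bare post's slots level with the upper bracket on the other post, then push it down until it is fully home, and let go. Feel for the slots with a light hand rather than forcing the bracket against the post, and leave the other parts on the bench where they are.

Things in the scene. Friction and masses are not known exactly. Their poses are not given: they have to be found in the camera images.
- bracket: Loose zinc-grey support bracket, 0.24 to 0.38 kg, standing right way up. Box section 25 wide (y), 30 high, x = -154 to -4 mm; at +x an upright end plate 4 thick, 40 wide, 58 high, its top folded forward as a lip 18 mm deep; at -x an upturned nose 46 mm high, 160 mm in all. Origin: back face of the end plate, mid width, underside. x points out of the back (as the hooks do), y across, z up.
- bracket_grip (a point): A good place to grip the loose bracket: on the box section's middle line, 58 mm from the end plate's back face and 22 mm above the underside; the flat sides are 25 mm apart along y. Axes as bracket. The centre of mass lies below it; held further along, the bracket slowly droops in the fingers.
- bracket_hooks (a point): Middle of the bracket's four hooks, on the end plate's back face, 28.5 mm above the underside. Hooks are 5 mm wide, at y = -10 and +10 mm, and stand out 9 mm. Each has a neck (14 to 22 mm above the underside; upper row 44 to 52) and a lip that turns down 9 mm. On the last 7 mm down a spring leaf in the post grips the lips: push 10 to 25 N, close to the post (further out it jams).
- seat (a point): Point on the bare post's front face where bracket's origin must end, 153 mm above the bench, level with the other post's upper bracket; the bracket's axes are then parallel to these: x into the post, y along the rack, z up. True in depth, height and direction, but it goes with the foot: the slotted upright stands up to 7 mm to either side of it (along y), unmeasured, to be seen or felt.
- slots (a point): Middle of the four slots for the hooks, on the bare post's front face, 193 mm above the bench; like seat it is up to 7 mm wrong along y. Slots are 7.5 mm wide and 22 mm high, in two columns 20 mm apart and rows 30 mm apart; lower edges of the two rows 167 and 197 mm above the bench. Hooks go straight in 9 to 14 mm above the seat, then down till the necks rest on the edges.
- post_bare: Foot of the post without its upper bracket: a 60 x 92 x 6 mm plate, underside 15 mm above the bench; origin at the underside below the upright's nominal front face, axes as seat. Bolted on it through elongated holes is a grey C-section upright 44 mm wide, 25 deep, open at the back, top 245 mm above the bench; front wall 3 mm thick, slot rows at 47, 77 (lower bracket), 107, 137, 167, 197 mm.
- post_fitted: Foot of the other post, just like it, 190 mm along the rack; it has the lower bracket and also the upper bracket, both fixed. That upper bracket reaches 160 mm out from the front face, between 153 and 211 mm above the bench. Either post may be the left one.
- rack: The rack's base rail, 70 x 320 x 15 mm, screwed to the bench; origin at its underside midway below the posts' front faces; axes as seat. A fork tube and a wheel spindle lie fixed across the lower brackets, 54 to 130 mm in front of the posts and up to 100 mm above the bench. A tie strap joins the posts' backs at the top.
- gear: A flat steel gear, 107 mm over the teeth, 12 mm thick with a hub 22 mm high; not part of the job.
- barrel: An engine cylinder barrel with dark cooling fins, 110 x 100 x 95 mm high; not part of the job.
- piston: An aluminium piston standing on its skirt, 64 mm diameter, 50 mm high; not part of the job.
- conrod: A steel connecting rod lying flat, 150 mm long, 18 mm thick, origin at its big end; not part of the job.
- wrench: A steel wrench lying on the bench, 190 mm long; not part of the job.
- driver: A screwdriver lying on the bench, 160 mm long; not part of the job.
Things that resemble listed ones, but are neither listed nor needed, are in the scene too. Of the things that look like the bracket, the smaller one is meant.

How it is judged:
By the outcome, as a careful person would: the job done as asked, in the order asked, and still so for the second after the job is handed in, with the robot touching nothing.
It also fails if it takes over 72 s, if anything falls off the work surface, if the arm or the gripper's body presses on something with over 40 N, if the wrist force passes 120 N, or if a joint passes its speed limit or range.

## Robot

A 6-joint arm with a two-finger parallel gripper is mounted at the origin on the work surface. World frame = base frame: x ahead of the robot, y to its left, z up, the work surface at z = 0. Lengths are in mm, angles in rad, forces in N, time in s.
With the tool pointing down it reaches from about 300 to 775 mm from the base axis. Payload 14.6 kg.
Tool frame: the origin (TCP) lies midway between the tips of the shut fingers; the grasp point (between the pads) lies 19 mm behind it (manip.hold_point_z is the distance from the TCP to the grasp point, in mm); z points along the fingers, y is the direction in which the jaws open and shut (so a half turn about z gives the same grasp; the last joint's range is limited). The gripper opens to 94 mm and grips with 3 to 60 N. Pads are 16 mm wide; open, the fingers measure 119 mm over their backs; the gripper's body (75 mm by 177 mm) begins 78 mm behind the grasp point.
Start: joints at [1.2, 0.3, 1.521, -0, 1.321, -0.067], TCP at [164.529, 524.804, 205.446] pointing down, gripper open.
Joint ranges: [-3.03, 3.03], [-0.79, 2.21], [0.23, 2.52], [-1.04, 4.18], [0, 3.07], [-2.55, 2.55]. Speed limits (rad/s): [2.22, 2.22, 2.57, 3.14, 3.14, 3.14].

## Interface

Orientations are given as [roll, pitch, yaw] about the fixed x, y, z axes, in that order (R = Rz(yaw) Ry(pitch) Rx(roll)).
In Python, from cell import manip gives the robot as it stands.
- The arm moves only by the shell command python3 -m crank 'ROWS' [OPENING] [FORCE]. ROWS is JSON, a list of rows, each an object with "offset": the shift along the world's x, y, z in m, a list of three; "spin": the turn about the world's z in degrees. In form: [{"offset": [dx, dy, dz], "spin": spin}, ...]. A call has exactly 8 rows; each row is the pose to reach, as a shift and turn from the pose measured when the call began; what a row does not reach only later rows make up. A row lasts 1/12 s, in which the tool goes at most 41.7 mm and 7.16 degrees, less where a joint would pass 70% of its speed; a pose out of reach is approached as far as the arm can. A call with a gripper value outside its range is refused whole. OPENING is the opening, from 0 (shut) to 1 (fully open), set as the call begins (- or left out, the last holds). The fingers move at their own pace and stop on an object; FORCE is the grip in N (left out, the last holds). Time passes only in rows, so rows that repeat a pose let the fingers close, or fill a call up. It gives the time, the measured TCP pose, the force and the opening at its end, in the units of the state.
- manip.read_state(): the state, without advancing time (a new reading comes with each control period).
- manip.camera(name): name is "scene" or "top" or "wrist"; returns a dict with "pixels" (384x512x3 uint8, red, green, blue), "fx", "fy", "cx", "cy" (pixels), "extrinsics" (4x4, takes a point from world to camera coordinates); the wrist camera has in their place "hand_eye" (4x4, takes a point from camera to tool coordinates, whose origin is the TCP and whose axes are the flange's). Camera axes: x right, y down, z forward; pixel columns grow to the right and rows downward; lengths in mm; the calibration is good to about 2 mm. A picture is of the moment at which its call begins: read the wrist's pose just before it. There is no depth.
- manip.sign_off(): hands the job in, once; it reports no verdict.
Trained networks look in a picture, given as the dict that the camera call returned (one of the last four; its "shot" number tells which), for a name from the list of things; names that differ only in an ending like _2 or _b are one class to them, and where a whole thing is asked for, a point or a joint stands for the part that bears it (a point fixed in the world has none). Each returns a list of dicts, best first, with "conf" (0 to 1); they miss things now and then, are a little off and sometimes report something else, mostly with a low value. They report only what shows in the picture. A call takes as long as a camera call. They do not tell look-alikes from the thing itself.
- manip.search_frame(picture, name): "location" ([x, y, z] in mm, in world coordinates, good to about 4 mm: the middle of the surface that is visible of it).
- manip.masks_of(picture, name): "mask" (384x512 bool, what is visible of it).
The state is a dict: "clock": time; "joints": joint angles; "qd": joint speeds; "effort": joint torques, N m; "eef_pos": TCP position; "eef_rot": TCP orientation; "wrist_force": force on the tool from outside, world axes, zero at the start; "moment": the same for the moment, N m; "finger_gap": finger opening in mm.
Only numpy, scipy, OpenCV 4.12 (cv2) and the standard library are available. Lean on these libraries where they do the work, as an engineer would, in place of code of your own. Each camera call takes 0.05 s, during which the arm holds its last target. There are 200 camera calls.

## Working session

There is one attempt and no reset: what is moved stays moved. The work goes in short steps, Python scripts to look and compute and a shell command to move; the robot and the scene stay as the last step left them, time stands still between calls to the robot, and variables do not carry over. Pictures are saved under pics/ and viewed, about 8 in all and at most 12, crops included, and the job is handed in when it is done.

```bash
ls; mkdir -p pics; cat > h.py <<'E'
import numpy as np, cv2
from cell import manip
from scipy.spatial.transform import Rotation as R
def cam(n):
    s=manip.read_state(); p=manip.camera(n)
    if 'extrinsics' in p: E=np.array(p['extrinsics'])
    else:
        T=np.eye(4); T[:3,:3]=R.from_euler('xyz',s['eef_rot']).as_matrix(); T[:3,3]=s['eef_pos']
        E=np.linalg.inv(T@np.array(p['hand_eye']))
    p['E']=E; p['K']=np.array([[p['fx'],0,p['cx']],[0,p['fy'],p['cy']],[0,0,1]]); return p
def proj(p,X):
    X=np.atleast_2d(X); c=X@p['E'][:3,:3].T+p['E'][:3,3]; u=c@p['K'].T; return u[:,:2]/u[:,2:]
def ray(p,u,v):
    d=p['E'][:3,:3].T@np.linalg.solve(p['K'],[u,v,1]); o=-p['E'][:3,:3].T@p['E'][:3,3]; return o,d
def atz(p,u,v,z):
    o,d=ray(p,u,v); return o+d*(z-o[2])/d[2]
def save(p,n,img=None): cv2.imwrite('pics/'+n+'.png',cv2.cvtColor(p['pixels'] if img is None else img,cv2.COLOR_RGB2BGR))
E
python3 - <<'E'
from h import *
s=manip.read_state(); print(s)
ims=[]
for n in ['scene','top']:
    p=cam(n); ims.append(p['pixels'])
    print(n,p['E'].round(3).tolist(),p['fx'],p['cx'],p['cy'])
    for k in ['bracket','bracket_hooks','post_bare','post_fitted','rack','slots','seat','gear','barrel','piston','conrod','wrench','driver']:
        try:
            for r in manip.search_frame(p,k)[:4]: print(k,round(r['conf'],2),np.round(r['location']),proj(p,r['location']).round()[0])
        except Exception as e: print(k,e)
    save(p,n+'0',cv2.resize(p['pixels'],(800,600),interpolation=cv2.INTER_CUBIC))
E
```

```text
pics
{'clock': 0.0, 'joints': array([ 1.20042164e+00,  3.00507467e-01,  1.52158556e+00, -6.05514699e-06,
        1.32074215e+00, -6.65921233e-02]), 'qd': array([-2.40124529e-03, -2.27090901e-03,  4.17530140e-04,  7.74428450e-04,
       -3.67077399e-04,  2.77558934e-05]), 'effort': array([-2.75605358e-03, -5.31795931e+01, -3.52746928e+01,  7.07147084e-02,
        2.43282382e-02, -1.09408475e-04]), 'eef_pos': array([164.42208513, 524.55753119, 204.86450245]), 'eef_rot': array([-3.14035249e+00, -7.68293388e-05,  2.83781154e+00]), 'wrist_force': array([ 0.1221677 , -0.36358625, -0.40399221]), 'moment': array([-0.02288135,  0.0338419 ,  0.01926289]), 'finger_gap': 93.69865932262941}
scene [[0.117, 0.993, -0.016, -76.428], [0.726, -0.097, -0.68, -202.348], [-0.677, 0.068, -0.733, 1517.395], [0.0, 0.0, 0.0, 1.0]] 428.74258373467853 259.0342751112617 185.15359632593248
bracket 0.9 [523. 246.  31.] [344. 234.]
bracket 0.76 [234. 264.  39.] [327. 158.]
bracket_hooks 0.98 [524. 249.  28.] [345. 235.]
bracket_hooks 0.69 [234. 263.  40.] [326. 158.]
post_bare 0.94 [ 695. -166.   60.] [190. 305.]

[... 910 characters left out ...]
cket_hooks 0.77 [228. 260.  43.] [187. 251.]
bracket_hooks 0.51 [ 435. -372.   74.] [368. 187.]
bracket_hooks 0.34 [544. 439.   9.] [137. 164.]
post_bare 0.6 [ 682. -163.   62.] [305. 118.]
post_fitted 0.61 [668.  27. 185.] [250. 115.]
post_fitted 0.38 [612. -75.  80.] [280. 138.]
rack 0.89 [615. -75.  81.] [280. 137.]
slots 0.78 [ 685. -162.   62.] [304. 118.]
seat 0.97 [ 687. -164.   65.] [305. 117.]
seat 0.43 [506. 247.  30.] [189. 172.]
gear 0.89 [423.  88.  18.] [235. 195.]
barrel 0.79 [ 432. -376.   75.] [369. 188.]
piston 0.66 [ 430. -247.   53.] [330. 190.]
conrod 0.82 [ 409. -135.   18.] [298. 197.]
wrench 0.79 [543. 441.   5.] [137. 164.]
driver 0.61 [ 570. -384.   21.] [366. 150.]
```

View pics/scene0.png

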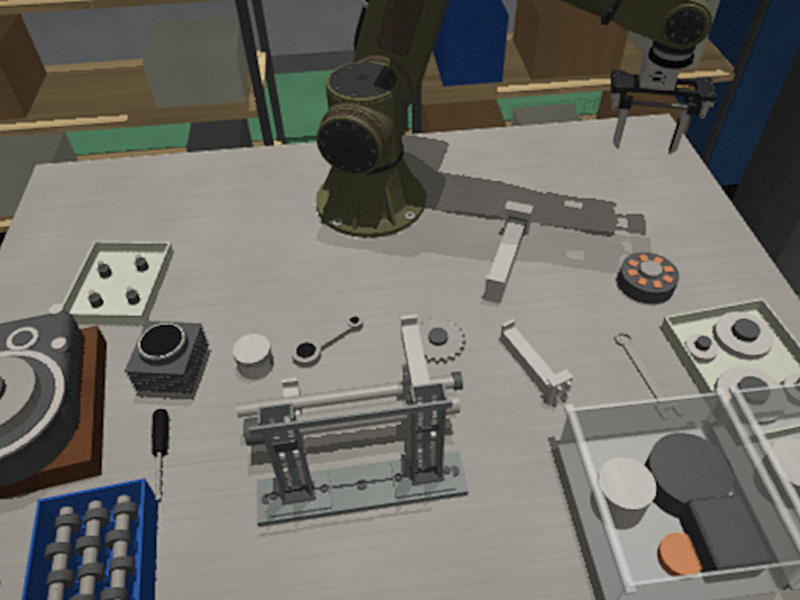

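View pics/top0.png

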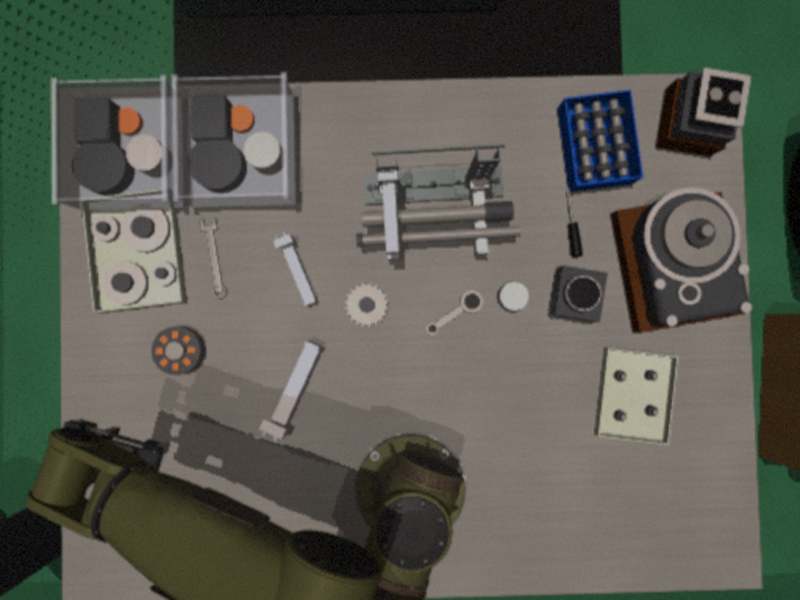

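The smaller bracket is at about (500, 250), with its end plate toward +x and slightly +y. The bare post is the right-hand one (y≈-165). I'll measure both now.

```bash
python3 - <<'E'
from h import *
for n in ['top','scene']:
    p=cam(n)
    for k,z in [('bracket',35),('post_bare',15),('rack',15)]:
        for r in manip.masks_of(p,k)[:3]:
            v,u=np.nonzero(r['mask']); P=np.array([atz(p,a,b,z)[:2] for a,b in zip(u,v)])
            print(n,k,round(r['conf'],2),len(u),cv2.minAreaRect(P.astype(np.float32)),P.mean(0).round(), (u.min(),u.max(),v.min(),v.max()))
print(np.linalg.inv(np.eye(4)) is None, manip.camera('wrist')['hand_eye'])
E
```

```text
top bracket 0.95 407 ((503.8745422363281, 245.00375366210938), (169.98651123046875, 44.268890380859375), 25.344236373901367) [508. 248.] (np.int64(175), np.int64(202), np.int64(150), np.int64(195))
top bracket 0.74 826 ((230.94012451171875, 256.6520690917969), (61.108604431152344, 233.87985229492188), 60.5096435546875) [228. 262.] (np.int64(167), np.int64(204), np.int64(218), np.int64(282))
top post_bare 0.94 638 ((647.08349609375, -158.0691680908203), (87.80158996582031, 228.3262939453125), 82.23570251464844) [ 680. -171.] (np.int64(292), np.int64(317), np.int64(101), np.int64(163))
top rack 0.81 2273 ((673.56787109375, -73.32522583007812), (216.0606689453125, 375.4761962890625), 2.1613409519195557) [647. -83.] (np.int64(228), np.int64(332), np.int64(92), np.int64(157))
scene bracket 0.65 906 ((510.0159606933594, 247.42161560058594), (189.0140838623047, 67.32078552246094), 19.75777816772461) [523. 243.] (np.int64(320), np.int64(366), np.int64(205), np.int64(259))
scene bracket 0.59 910 ((234.42587280273438, 262.05572509765625), (59.22670364379883, 297.75927734375), 67.50090026855469) [232. 261.] (np.int64(310), np.int64(341), np.int64(129), np.int64(193))
scene post_bare 0.58 2040 ((608.0383911132812, -178.16046142578125), (252.1387939453125, 95.60035705566406), 7.483168601989746) [ 643. -179.] (np.int64(166), np.int64(211), np.int64(242), np.int64(331))
scene rack 0.79 4653 ((627.6925048828125, -71.1160888671875), (229.06838989257812, 386.6936340332031), 2.6265573501586914) [623. -79.] (np.int64(152), np.int64(299), np.int64(238), np.int64(337))
False [[-1.00388691e-04 -9.64563256e-01 -2.63851691e-01  7.68158776e+01]
 [ 9.99999637e-01  1.26422385e-04 -8.42636411e-04  7.82460640e-01]
 [ 8.46132880e-04 -2.63851680e-01  9.64562893e-01 -1.79756463e+02]
 [ 0.00000000e+00  0.00000000e+00  0.00000000e+00  1.00000000e+00]]
```

```bash
python3 -m crank '[{"offset":[0.035,-0.033,0],"spin":5},{"offset":[0.07,-0.066,0],"spin":10},{"offset":[0.105,-0.1,0],"spin":15},{"offset":[0.14,-0.133,0],"spin":20},{"offset":[0.175,-0.166,0],"spin":25},{"offset":[0.21,-0.2,0],"spin":30},{"offset":[0.245,-0.24,0],"spin":35},{"offset":[0.28,-0.28,0],"spin":40}]' 1
```

```text
clock: 2.52
eef_pos: [403.4, 289.7, 205.7]
eef_rot: [3.142, 0.0, -2.743]
wrist_force: [0.5, 0.3, -0.0]
finger_gap: 94.3
```

```bash
python3 -m crank '[{"offset":[0.03,-0.015,0],"spin":2},{"offset":[0.06,-0.03,0],"spin":2},{"offset":[0.085,-0.04,0],"spin":2},{"offset":[0.085,-0.04,0],"spin":2},{"offset":[0.085,-0.04,0],"spin":2},{"offset":[0.085,-0.04,0],"spin":2},{"offset":[0.085,-0.04,0],"spin":2},{"offset":[0.085,-0.04,0],"spin":2}]' 1
python3 - <<'E'
from h import *
p=cam('wrist'); save(p,'w1',cv2.resize(p['pixels'],(800,600),interpolation=cv2.INTER_CUBIC))
np.save('E1.npy',p['E']); print(manip.read_state()['eef_pos'])
for k in ['bracket','bracket_hooks','bracket_grip']:
    for r in manip.search_frame(p,k)[:3]: print(k,r['conf'],r['location'],proj(p,r['location']))
for r in manip.masks_of(p,'bracket')[:1]:
    v,u=np.nonzero(r['mask']); P=np.array([atz(p,a,b,30)[:2] for a,b in zip(u,v)]); print(r['conf'],len(u),cv2.minAreaRect(P.astype(np.float32)))
E
```

```text
clock: 3.18
eef_pos: [487.7, 250.3, 205.9]
eef_rot: [3.141, 0.001, -2.707]
wrist_force: [0.0, -0.4, 0.1]
finger_gap: 94.0
[487.79586794 250.26780563 205.92255683]
bracket 0.85 [508.1, 245.5, 29.5] [[242.48018211 191.72354773]]
bracket 0.69 [305.4, 228.2, 41.1] [[301.93876291  31.21747002]]
bracket 0.3 [418.4, 90.3, 11.2] [[161.71673044  77.58394938]]
bracket_hooks 0.69 [504.2, 247.7, 26.4] [[245.19601678 189.31031299]]
bracket_hooks 0.62 [302.4, 224.6, 38.7] [[299.98842457  27.70853646]]
bracket_grip 0.89 [507.9, 248.1, 29.4] [[244.28028294 192.35361976]]
bracket_grip 0.84 [300.4, 225.5, 38.8] [[301.52143052  26.25507774]]
0.88 2632 ((511.01409912109375, 245.84971618652344), (181.67416381835938, 43.12218475341797), 23.43522071838379)
```

View pics/w1.png

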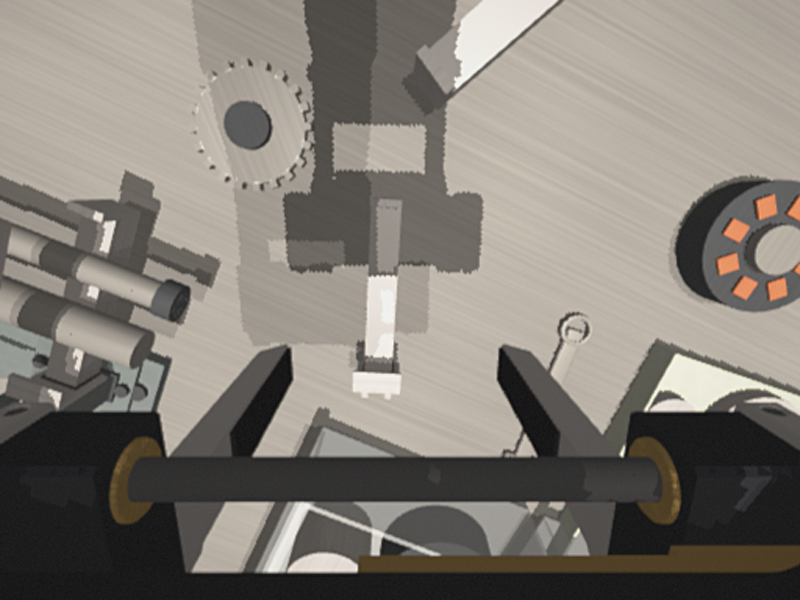

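The wrist view shows the bracket almost vertical in the picture: nose top at (389,200), lip's back edge at (353–401, 392), hooks at (362,395) and (391,395). I'll compute the pose from these edges.

```bash
python3 - <<'E'
from h import *
p=cam('wrist'); s=800/512
f=lambda u,v,z: atz(p,u/s,v/s,z)
a,b=f(353,392,58),f(401,391,58); n1,n2=f(377,200,46),f(402,200,46); l1,l2=f(353,372,58),f(401,372,58)
print(a,b,np.linalg.norm(a-b),n1,n2,np.linalg.norm(n1-n2),'lip',np.linalg.norm(a-l1))
o=(a+b)/2; n=(n1+n2)/2; d=(o-n)[:2]; L=np.linalg.norm(d); yaw=np.arctan2(d[1],d[0]); print(L,np.degrees(yaw))
g=o[:2]-58*d/L; print('grip',g,'tcp',manip.read_state()['eef_pos'],np.degrees(manip.read_state()['eef_rot']))
c1,c2=f(368,310,30),f(396,310,30); print('boxmid',(c1+c2)/2,np.linalg.norm(c1-c2), 'lateral off axis',np.cross(d/L,((c1+c2)/2-o)[:2]))
m,=manip.masks_of(p,'bracket')[:1]; m=m['mask']; 
print([ (v,int(np.nonzero(m[v])[0].min()),int(np.nonzero(m[v])[0].max())) for v in range(125,260,8) if m[v].any()])
E
```

```text
[584.91355419 256.44905715  58.        ] [566.8406013  293.18992598  58.        ] 40.94536687671005 [431.80062229 209.40659653  46.        ] [423.58992426 227.12188155  46.        ] 19.52554443625555 lip 18.49908870534488
158.60751484454312 20.889917538344015
grip [521.68957807 254.13822278] tcp [488.26309284 249.82744959 205.71967577] [ 1.79995489e+02  3.24560872e-02 -1.55135172e+02]
boxmid [515.92133169 251.40056471  30.        ] 24.538900229311967 lateral off axis -0.5008998529430926
[(133, 238, 257), (141, 238, 255), (149, 237, 254), (157, 237, 254), (165, 237, 254), (173, 236, 254), (181, 237, 254), (189, 237, 253), (197, 235, 252), (205, 236, 251), (213, 236, 251), (221, 234, 250), (229, 233, 251), (237, 228, 255), (245, 227, 256)]<stdin>:8: DeprecationWarning: Arrays of 2-dimensional vectors are deprecated. Use arrays of 3-dimensional vectors instead. (deprecated in NumPy 2.0)
```

```bash
python3 -m crank '[{"offset":[0.0335,0.0045,-0.03],"spin":-2.4},{"offset":[0.0335,0.0045,-0.06],"spin":-2.4},{"offset":[0.0335,0.0045,-0.09],"spin":-2.4},{"offset":[0.0335,0.0045,-0.12],"spin":-2.4},{"offset":[0.0335,0.0045,-0.14],"spin":-2.4},{"offset":[0.0335,0.0045,-0.14],"spin":-2.4},{"offset":[0.0335,0.0045,-0.14],"spin":-2.4},{"offset":[0.0335,0.0045,-0.14],"spin":-2.4}]' 1
python3 - <<'E'
from h import *
p=cam('wrist'); save(p,'w2',p['pixels']); print(manip.read_state()['eef_pos'],np.degrees(manip.read_state()['eef_rot']))
for k in ['bracket','bracket_hooks','bracket_grip']:
    for r in manip.search_frame(p,k)[:1]: print(k,r['conf'],r['location'],proj(p,r['location']))
for r in manip.masks_of(p,'bracket')[:1]:
    m=r['mask'];print([ (v,int(np.nonzero(m[v])[0].min()),int(np.nonzero(m[v])[0].max())) for v in range(80,330,12) if m[v].any()])
    vs=[v for v in range(120,200,4) if m[v].any()]
    P=np.array([ (atz(p,np.nonzero(m[v])[0].min(),v,30)+atz(p,np.nonzero(m[v])[0].max()+1,v,30))/2 for v in vs]); 
    w=[np.ptp(np.nonzero(m[v])[0]) for v in vs];print(w, np.polyfit(P[:,0],P[:,1],1),P[0],P[-1])
E
```

```text
clock: 4.2
eef_pos: [522.6, 254.6, 67.4]
eef_rot: [3.142, 0.003, -2.75]
wrist_force: [-0.1, -0.2, 0.5]
finger_gap: 93.9
[522.69278268 254.66286714  67.62595719] [ 179.99429458    0.19031207 -157.54420865]
bracket 0.91 [505.5, 243.3, 30.4] [[246.94777451 191.43407788]]
bracket_hooks 0.63 [503.3, 244.7, 30.1] [[249.52220953 189.59214008]]
bracket_grip 0.9 [503.6, 245.7, 29.2] [[250.50885074 190.09336974]]
[(80, 241, 249), (92, 235, 269), (104, 235, 268), (116, 236, 267), (128, 236, 268), (140, 236, 267), (152, 236, 266), (164, 235, 266), (176, 236, 266), (188, 236, 266), (200, 236, 265), (212, 236, 264), (224, 235, 264), (236, 236, 265), (248, 235, 264), (260, 230, 271), (272, 224, 274), (284, 224, 274)]
[np.int64(31), np.int64(32), np.int64(32), np.int64(32), np.int64(32), np.int64(31), np.int64(30), np.int64(30), np.int64(30), np.int64(31), np.int64(31), np.int64(31), np.int64(30), np.int64(30), np.int64(30), np.int64(29), np.int64(30), np.int64(30), np.int64(30), np.int64(29)] [ 0.39382335 47.90888665] [451.18443765 225.40125224  30.        ] [507.95439711 247.93895751  30.        ]
```

View pics/w2.png

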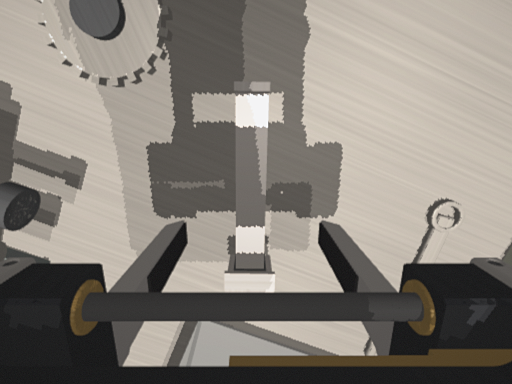

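```bash
python3 - <<'E'
from h import *
p=cam('wrist'); c=np.array([np.cos(np.radians(21.7)),np.sin(np.radians(21.7))]); t=manip.read_state()['eef_pos'][:2]
for n,u,v,z,exp in [('lipfront',249,272,58,-18),('lipback',249,292,58,0),('noseTop outer',252,81,46,-160),('nose inner',252,92,46,-154),('nose in base',252,92,30,-154)]:
    print(n, (atz(p,u,v,z)[:2]-t)@c - exp, '(=origin ahead of tcp, want 58)')
E
```

```text
lipfront 56.072219259017515 (=origin ahead of tcp, want 58)
lipback 56.14519727711498 (=origin ahead of tcp, want 58)
noseTop outer 57.13853012495392 (=origin ahead of tcp, want 58)
nose inner 58.256201010797554 (=origin ahead of tcp, want 58)
nose in base 56.72382096491113 (=origin ahead of tcp, want 58)
```

```bash
python3 -m crank '[{"offset":[-0.001,-0.001,-0.02],"spin":-0.8},{"offset":[-0.001,-0.001,-0.04],"spin":-0.8},{"offset":[-0.001,-0.001,-0.055],"spin":-0.8},{"offset":[-0.001,-0.001,-0.063],"spin":-0.8},{"offset":[-0.001,-0.001,-0.063],"spin":-0.8},{"offset":[-0.001,-0.001,-0.063],"spin":-0.8},{"offset":[-0.001,-0.001,-0.063],"spin":-0.8},{"offset":[-0.001,-0.001,-0.063],"spin":-0.8}]' 1
python3 -m crank '[{"offset":[0,0,0],"spin":0},{"offset":[0,0,0],"spin":0},{"offset":[0,0,0],"spin":0},{"offset":[0,0,0],"spin":0},{"offset":[0,0,0],"spin":0},{"offset":[0,0,0],"spin":0},{"offset":[0,0,0],"spin":0},{"offset":[0,0,0],"spin":0}]' 0.2 40
```

```text
clock: 5.17
eef_pos: [521.7, 253.6, 4.6]
eef_rot: [3.142, 0.003, -2.764]
wrist_force: [0.6, -0.9, -0.3]
finger_gap: 94.1
clock: 5.83
eef_pos: [521.6, 253.6, 4.6]
eef_rot: [3.141, 0.003, -2.764]
wrist_force: [0.6, -0.1, -0.5]
finger_gap: 44.3
```

```bash
python3 -m crank '[{"offset":[0,0,0],"spin":0},{"offset":[0,0,0],"spin":0},{"offset":[0,0,0],"spin":0},{"offset":[0,0,0],"spin":0},{"offset":[0,0,0],"spin":0},{"offset":[0,0,0],"spin":0},{"offset":[0,0,0],"spin":0},{"offset":[0,0,0],"spin":0}]' 0 40
python3 -m crank '[{"offset":[0,0,0.01],"spin":0},{"offset":[0,0,0.03],"spin":0},{"offset":[0,0,0.06],"spin":0},{"offset":[0,0,0.09],"spin":0},{"offset":[0,0,0.12],"spin":0},{"offset":[0,0,0.15],"spin":0},{"offset":[0,0,0.18],"spin":0},{"offset":[0,0,0.21],"spin":0}]'
python3 - <<'E'
from h import *
print(manip.read_state())
for n in ['top','scene']:
  p=cam(n); save(p,n+'1')
  for k in ['post_bare','post_fitted','rack','slots','seat']:
    for r in manip.search_frame(p,k)[:2]: print(n,k,round(r['conf'],2),np.round(r['location']),proj(p,r['location']).round()[0])
a=cv2.imread('pics/top1.png')[80:180,215:345]; b=cv2.imread('pics/scene1.png')[225:345,140:320]
a=cv2.resize(a,(650,500),interpolation=cv2.INTER_CUBIC); b=cv2.resize(b,None,fx=4.4,fy=4.4,interpolation=cv2.INTER_CUBIC)
cv2.imwrite('pics/ra.png',a); cv2.imwrite('pics/rb.png',b)
E
```

```text
clock: 6.5
eef_pos: [521.7, 253.6, 4.6]
eef_rot: [3.142, 0.003, -2.764]
wrist_force: [0.8, -1.4, 0.1]
finger_gap: 24.9
clock: 7.17
eef_pos: [521.1, 253.5, 216.7]
eef_rot: [3.141, 0.003, -2.763]
wrist_force: [0.3, -0.1, -2.9]
finger_gap: 24.9
{'clock': 7.1667, 'joints': array([ 3.89477398e-01,  3.55773832e-01,  1.42092682e+00,  1.69363226e-04,
        1.36156987e+00, -1.55945260e+00]), 'qd': array([-1.87630397e-04, -2.67759636e-01, -4.78003823e-01, -1.04647634e-03,
        7.44227431e-01, -1.96043357e-03]), 'effort': array([ 9.93412966e-02, -5.73084712e+01, -3.39445925e+01, -1.53431436e-02,
       -1.40593149e+00,  3.64268944e-04]), 'eef_pos': array([521.11231712, 253.49892808, 216.67339067]), 'eef_rot': array([ 3.14138919,  0.00332003, -2.76349422]), 'wrist_force': array([ 0.30905638, -0.0851779 , -2.92986521]), 'moment': array([ 0.02234781, -0.07499098,  0.03138405]), 'finger_gap': 24.878183457136597}
top post_bare 0.68 [ 684. -160.   64.] [304. 118.]
top post_bare 0.25 [ 427. -245.   51.] [330. 191.]
top post_fitted 0.93 [668.  27. 183.] [250. 116.]
top rack 0.66 [617. -75.  79.] [280. 136.]
top slots 0.93 [ 685. -160.   63.] [304. 117.]
top seat 0.93 [ 689. -158.   66.] [303. 116.]
top seat 0.63 [ 434. -374.   76.] [369. 188.]
scene post_bare 0.63 [ 693. -168.   62.] [189. 304.]
scene post_fitted 0.69 [688.  27. 107.] [272. 283.]
scene post_fitted 0.37 [689. -78.  77.] [227. 295.]
scene rack 0.77 [691. -74.  76.] [228. 296.]
scene slots 0.84 [ 696. -164.   61.] [190. 305.]
scene seat 0.96 [ 696. -166.   65.] [189. 304.]
scene seat 0.4 [569. 261. 240.] [367. 195.]
```

View pics/rb.png

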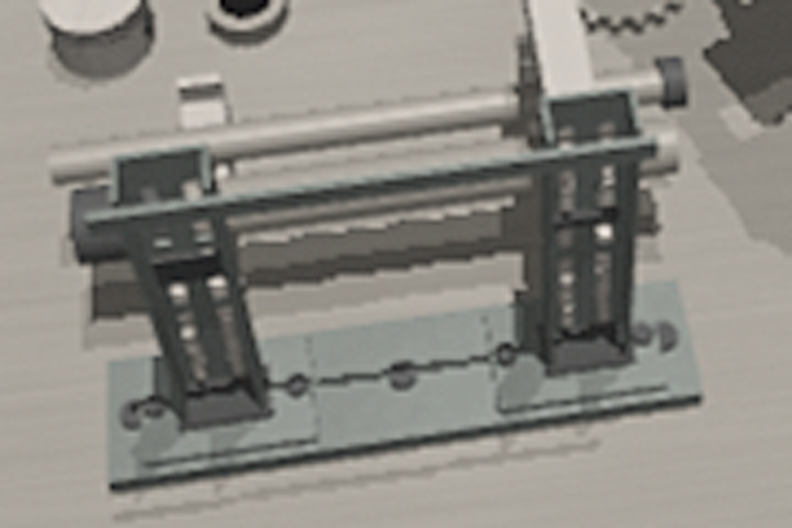

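From behind, the scene crop shows the bare upright's front-wall top at (116–208, ~152), the fitted one's at (545–632, ~97) and the rail's corners. I'll look at the top crop too.

View pics/ra.png

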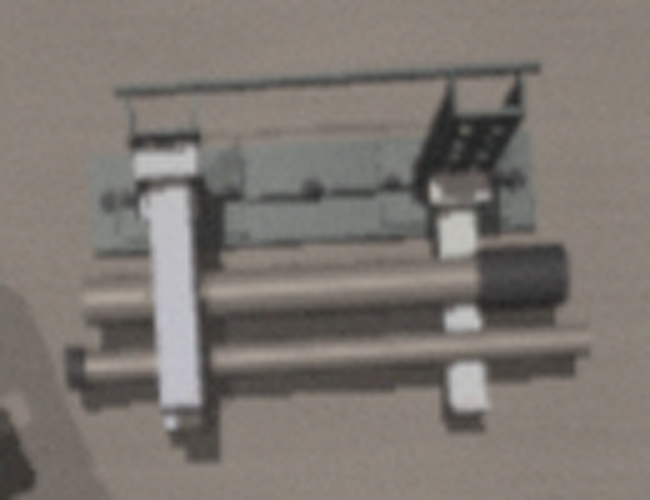

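Top crop: the bare upright's front-wall top edge is at (455–522, 113), the fitted one's at (133–198, 137), and the rail corners are at (92,155), (95,253), (537,230) and (533,132).

```bash
python3 - <<'E'
from h import *
def go(n,s,o,pts):
    p=cam(n); out={}
    for k,(u,v,z) in pts.items(): out[k]=atz(p,u/s+o[0],v/s+o[1],z)
    for k in out: print(n,k,out[k].round(1))
    yaw=lambda a,b: np.degrees(np.arctan2(*(out[a]-out[b])[[1,0]]))-90
    print('yaw rail',yaw('r_l1','r_r1'),yaw('r_l2','r_r2'),'tops',yaw('f_l','b_r'),'mid rail',sum(out[k] for k in['r_l1','r_r1','r_l2','r_r2'])/4)
    print('bare mid',(out['b_l']+out['b_r'])/2,'w',np.linalg.norm(out['b_l']-out['b_r']),'fit mid',(out['f_l']+out['f_r'])/2,np.linalg.norm(out['f_l']-out['f_r']))
# left = +y
go('scene',4.4,(140,225),dict(b_r=(116,155,245),b_l=(208,148,245),f_r=(545,100,245),f_l=(632,93,245),r_r1=(107,360,15),r_l1=(680,282,15),r_r2=(112,482,15),r_l2=(700,398,15)))
go('top',5,(215,80),dict(b_l=(455,113,245),b_r=(522,113,245),f_l=(133,137,245),f_r=(198,137,245),r_l1=(92,155,15),r_l2=(95,253,15),r_r1=(533,132,15),r_r2=(537,230,15)))
print(manip.read_state()['eef_pos'])
E
```

```text
scene b_r [ 689.9 -187.1  245. ]
scene b_l [ 691.5 -145.5  245. ]
scene f_r [685.1  10.1 245. ]
scene f_l [686.4  50.7 245. ]
scene r_r1 [ 667.4 -232.5   15. ]
scene r_l1 [659.9  88.3  15. ]
scene r_r2 [ 737.8 -227.7   15. ]
scene r_l2 [730.   86.9  15. ]
yaw rail 1.332086537570234 1.4125926539923483 tops 0.8512322998515884 mid rail [698.79553553 -71.24404844  15.        ]
bare mid [ 690.73264301 -166.30981534  245.        ] w 41.68275331201473 fit mid [685.76084804  30.39125063 245.        ] 40.5961383649552
top b_l [ 688.2 -145.6  245. ]
top b_r [ 687.2 -186.1  245. ]
top f_l [678.2  49.2 245. ]
top f_r [677.3  10.  245. ]
top r_l1 [725.3  87.3  15. ]
top r_l2 [654.1  86.8  15. ]
top r_r1 [ 734.4 -231.5   15. ]
top r_r2 [ 663.1 -232.2   15. ]
yaw rail 1.6308897561248585 1.6129732021470033 tops 2.182264769660918 mid rail [694.24213686 -72.41476053  15.        ]
bare mid [ 687.7004469 -165.8204495  245.       ] w 40.49514719709052 fit mid [677.77569558  29.62561759 245.        ] 39.243039896731936
[521.63350647 253.56920696 214.3297345 ]
```

```bash
python3 -m crank '[{"offset":[0,-0.01,0.03],"spin":-2},{"offset":[0,-0.03,0.06],"spin":-5},{"offset":[0,-0.06,0.065],"spin":-8},{"offset":[0.01,-0.09,0.065],"spin":-11},{"offset":[0.02,-0.12,0.065],"spin":-14},{"offset":[0.03,-0.15,0.065],"spin":-17},{"offset":[0.04,-0.18,0.065],"spin":-20.2},{"offset":[0.05,-0.21,0.065],"spin":-20.2}]'
python3 -m crank '[{"offset":[0.005,-0.03,0],"spin":0},{"offset":[0.01,-0.06,0],"spin":0},{"offset":[0.015,-0.09,0],"spin":0},{"offset":[0.02,-0.12,0],"spin":0},{"offset":[0.02,-0.15,0],"spin":0},{"offset":[0.02,-0.18,0],"spin":0},{"offset":[0.02,-0.2,0],"spin":0},{"offset":[0.02,-0.21,0],"spin":0}]'
```

```text
clock: 8.53
eef_pos: [571.8, 42.0, 279.4]
eef_rot: [3.142, 0.003, -3.12]
wrist_force: [0.4, 0.7, -2.7]
finger_gap: 24.6
clock: 9.2
eef_pos: [591.5, -170.4, 279.0]
eef_rot: [-3.142, 0.003, -3.122]
wrist_force: [0.2, -0.1, -2.6]
finger_gap: 24.4
```

```bash
python3 - <<'E'
from h import *
s=manip.read_state(); print(s['eef_pos'],np.degrees(s['eef_rot']))
p=cam('wrist'); np.savez('w3.npz',E=p['E'],K=p['K']); save(p,'w3',cv2.resize(p['pixels'],(800,600),interpolation=cv2.INTER_CUBIC))
E
```

```text
[ 591.52553952 -170.42326286  278.98859507] [-1.79996120e+02  1.45875854e-01 -1.78870065e+02]
```

View pics/w3.png

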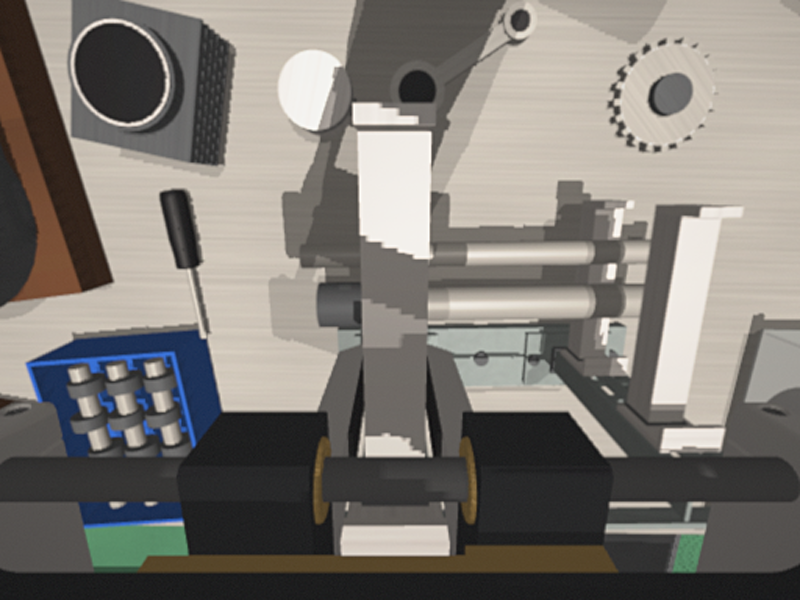

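The wrist view shows the bracket straight in the fingers (box 360–430, nose top at v≈103, lip at 342–450, 525–555). It hides the bare post. I'll check for droop against the predicted projection.

```bash
python3 - <<'E'
from h import *
p=dict(np.load('w3.npz')); yaw=np.radians(1.13); T=np.array([591.5,-170.4,279-4.6])
c,s=np.cos(yaw),np.sin(yaw)
for n,(x,y,z) in dict(nose_out_L=(-102,12.5,46),nose_out_R=(-102,-12.5,46),lip_front_L=(40,20,58),lip_front_R=(40,-20,58),lip_backL=(58,20,58)).items():
    print(n,(proj(p,T+[c*x-s*y,s*x+c*y,z])*1.5625).round(1))
E
```

```text
nose_out_L [[433.8 101.6]]
nose_out_R [[350.4 101.6]]
lip_front_L [[447.7 523.6]]
lip_front_R [[337.2 523.5]]
lip_backL [[446.1 563.4]]
```

```bash
python3 -m crank '[{"offset":[0,0.002,-0.02],"spin":0.4},{"offset":[0,0.002,-0.045],"spin":0.4},{"offset":[0,0.002,-0.07],"spin":0.4},{"offset":[0,0.002,-0.09],"spin":0.4},{"offset":[0,0.002,-0.105],"spin":0.4},{"offset":[0,0.002,-0.11],"spin":0.4},{"offset":[0,0.002,-0.11],"spin":0.4},{"offset":[0,0.002,-0.11],"spin":0.4}]'
python3 -m crank '[{"offset":[0.006,0.0001,0],"spin":0},{"offset":[0.012,0.0003,0],"spin":0},{"offset":[0.018,0.0005,0],"spin":0},{"offset":[0.02,0.0005,0],"spin":0},{"offset":[0.021,0.0005,0],"spin":0},{"offset":[0.022,0.0005,0],"spin":0},{"offset":[0.022,0.0005,0],"spin":0},{"offset":[0.022,0.0005,0],"spin":0}]'
```

```text
clock: 9.92
eef_pos: [591.9, -168.2, 169.9]
eef_rot: [-3.141, 0.003, -3.115]
wrist_force: [0.3, -0.3, -1.9]
finger_gap: 24.7
clock: 10.58
eef_pos: [613.9, -167.7, 169.9]
eef_rot: [-3.141, 0.003, -3.115]
wrist_force: [0.1, 0.5, -2.7]
finger_gap: 24.7
```

```bash
python3 -m crank '[{"offset":[0.001,0,0],"spin":0},{"offset":[0.002,0,0],"spin":0},{"offset":[0.003,0,0],"spin":0},{"offset":[0.004,0.0001,0],"spin":0},{"offset":[0.004,0.0001,0],"spin":0},{"offset":[0.004,0.0001,0],"spin":0},{"offset":[0.004,0.0001,0],"spin":0},{"offset":[0.004,0.0001,0],"spin":0}]'
python3 -m crank '[{"offset":[0.0005,0,0],"spin":0},{"offset":[0.001,0,0],"spin":0},{"offset":[0.0015,0,0],"spin":0},{"offset":[0.002,0.0001,0],"spin":0},{"offset":[0.002,0.0001,0],"spin":0},{"offset":[0.002,0.0001,0],"spin":0},{"offset":[0.002,0.0001,0],"spin":0},{"offset":[0.002,0.0001,0],"spin":0}]'
```

```text
clock: 11.25
eef_pos: [617.8, -167.6, 169.9]
eef_rot: [-3.141, 0.003, -3.115]
wrist_force: [0.1, 0.4, -2.9]
finger_gap: 24.7
clock: 11.92
eef_pos: [619.8, -167.5, 169.9]
eef_rot: [-3.141, 0.003, -3.115]
wrist_force: [0.0, 0.5, -2.0]
finger_gap: 24.9
```

```bash
python3 -m crank '[{"offset":[0.0005,0,0],"spin":0},{"offset":[0.001,0,0],"spin":0},{"offset":[0.0015,0,0],"spin":0},{"offset":[0.002,0.0001,0],"spin":0},{"offset":[0.002,0.0001,0],"spin":0},{"offset":[0.002,0.0001,0],"spin":0},{"offset":[0.002,0.0001,0],"spin":0},{"offset":[0.002,0.0001,0],"spin":0}]'

```

```text
clock: 12.58
eef_pos: [621.8, -167.7, 169.8]
eef_rot: [-3.141, 0.003, -3.115]
wrist_force: [-0.4, -3.6, -4.1]
finger_gap: 24.6
```

```bash
python3 - <<'E'
from h import *
ims=[]
for n,(x,y,w,h) in [('scene',(160,235,70,60)),('top',(280,80,70,60))]:
    p=cam(n); ims.append(cv2.resize(p['pixels'][y:y+h,x:x+w],None,fx=5.7,fy=7,interpolation=cv2.INTER_CUBIC))
save(None,'ins',np.hstack(ims))
E
```

```text
(no output)
```

View pics/ins.png

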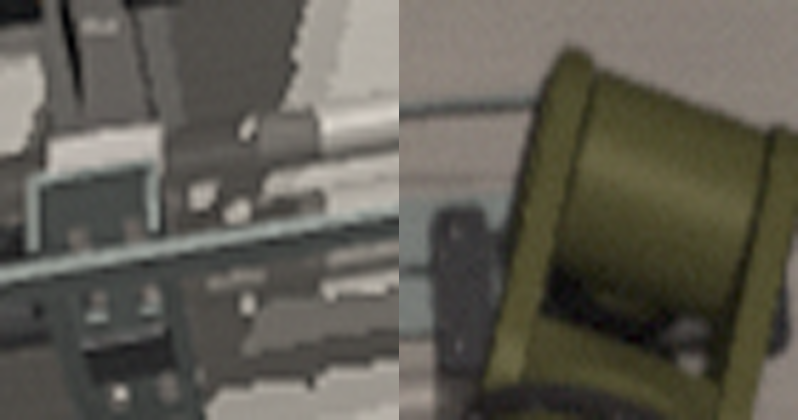

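The scene crop shows the lip slightly to +y of the post's middle. The wrist feels -3.6 N along y with almost none along x, so the hook flanks are touching a slot edge. I'll yield towards -y.

```bash
python3 -m crank '[{"offset":[0,-0.0005,0],"spin":0},{"offset":[0,-0.001,0],"spin":0},{"offset":[0,-0.001,0],"spin":0},{"offset":[0,-0.001,0],"spin":0},{"offset":[0,-0.001,0],"spin":0},{"offset":[0,-0.001,0],"spin":0},{"offset":[0,-0.001,0],"spin":0},{"offset":[0,-0.001,0],"spin":0}]'

```

```text
clock: 13.35
eef_pos: [621.8, -168.6, 169.8]
eef_rot: [-3.141, 0.003, -3.115]
wrist_force: [1.1, -0.4, -3.2]
finger_gap: 24.8
```

```bash
python3 - <<'E'
from h import *
p=cam('scene'); yaw=np.radians(1.5);c,s=np.cos(yaw),np.sin(yaw); st=manip.read_state(); T=np.array(st['eef_pos'])-[0,0,4.6]
print(st['wrist_force'])
S=lambda q:((q-[160,235])*[5.7,7]).round(1)
for n,(x,y,z) in dict(lipfL=(40,20,58),lipfR=(40,-20,58),lipbL=(58,20,58),lipbR=(58,-20,58)).items(): print(n,S(proj(p,T+[c*x-s*y,s*x+c*y,z])))
for y in (22,-22): print('post',S(proj(p,[687-s*y,-166+c*y,245])))
E
```

```text
[-0.46270946 -0.24832892 -2.50805302]
lipfL [[157.7 121.3]]
lipfR [[ 47.7 138.6]]
lipbL [[159.2 172. ]]
lipbR [[ 47.7 189.8]]
post [[159.6 150. ]]
post [[ 34.  169.9]]
```

```bash
python3 -m crank '[{"offset":[0.0005,0,0],"spin":0},{"offset":[0.001,0,0],"spin":0},{"offset":[0.0015,0,0],"spin":0},{"offset":[0.002,0,0],"spin":0},{"offset":[0.002,0,0],"spin":0},{"offset":[0.002,0,0],"spin":0},{"offset":[0.002,0,0],"spin":0},{"offset":[0.002,0,0],"spin":0}]'

```

```text
clock: 14.07
eef_pos: [623.8, -168.6, 169.8]
eef_rot: [-3.141, 0.003, -3.115]
wrist_force: [0.6, 0.6, -2.7]
finger_gap: 24.5
```

```bash
python3 -m crank '[{"offset":[0.0005,0,0],"spin":0},{"offset":[0.001,0,0],"spin":0},{"offset":[0.0015,0,0],"spin":0},{"offset":[0.002,0.0001,0],"spin":0},{"offset":[0.002,0.0001,0],"spin":0},{"offset":[0.002,0.0001,0],"spin":0},{"offset":[0.002,0.0001,0],"spin":0},{"offset":[0.002,0.0001,0],"spin":0}]'

```

```text
clock: 14.73
eef_pos: [625.7, -168.5, 169.8]
eef_rot: [-3.141, 0.003, -3.115]
wrist_force: [-0.4, -0.4, -2.5]
finger_gap: 24.6
```

```bash
python3 -m crank '[{"offset":[0.0005,0,0],"spin":0},{"offset":[0.001,0,0],"spin":0},{"offset":[0.0015,0,0],"spin":0},{"offset":[0.002,0.0001,0],"spin":0},{"offset":[0.002,0.0001,0],"spin":0},{"offset":[0.002,0.0001,0],"spin":0},{"offset":[0.002,0.0001,0],"spin":0},{"offset":[0.002,0.0001,0],"spin":0}]'

```

```text
clock: 15.4
eef_pos: [627.7, -168.4, 169.8]
eef_rot: [-3.141, 0.003, -3.115]
wrist_force: [-0.1, -0.3, -2.2]
finger_gap: 24.7
```

```bash
python3 -m crank '[{"offset":[0.0005,0,0],"spin":0},{"offset":[0.001,0,0],"spin":0},{"offset":[0.0015,0,0],"spin":0},{"offset":[0.0015,0.0001,0],"spin":0},{"offset":[0.0015,0.0001,0],"spin":0},{"offset":[0.0015,0.0001,0],"spin":0},{"offset":[0.0015,0.0001,0],"spin":0},{"offset":[0.0015,0.0001,0],"spin":0}]'

```

```text
clock: 16.07
eef_pos: [629.2, -168.3, 169.8]
eef_rot: [-3.141, 0.003, -3.115]
wrist_force: [0.5, 0.0, -3.1]
finger_gap: 24.8
```

```bash
python3 -m crank '[{"offset":[0.0005,0,0],"spin":0},{"offset":[0.001,0,0],"spin":0},{"offset":[0.0015,0,0],"spin":0},{"offset":[0.0015,0.0001,0],"spin":0},{"offset":[0.0015,0.0001,0],"spin":0},{"offset":[0.0015,0.0001,0],"spin":0},{"offset":[0.0015,0.0001,0],"spin":0},{"offset":[0.0015,0.0001,0],"spin":0}]'

```

```text
clock: 16.73
eef_pos: [629.6, -168.5, 169.8]
eef_rot: [-3.141, 0.0, -3.115]
wrist_force: [-12.0, -0.8, 0.6]
finger_gap: 24.9
```

```bash
python3 -m crank '[{"offset":[-0.0003,0,-0.0005],"spin":0},{"offset":[-0.0003,0,-0.001],"spin":0},{"offset":[-0.0003,0,-0.0015],"spin":0},{"offset":[-0.0003,0,-0.002],"spin":0},{"offset":[-0.0003,0,-0.0025],"spin":0},{"offset":[-0.0003,0,-0.003],"spin":0},{"offset":[-0.0003,0,-0.003],"spin":0},{"offset":[-0.0003,0,-0.003],"spin":0}]'

```

```text
clock: 17.4
eef_pos: [629.3, -168.5, 166.6]
eef_rot: [-3.141, -0.0, -3.115]
wrist_force: [-0.5, -0.2, -4.3]
finger_gap: 24.9
```

```bash
python3 -m crank '[{"offset":[0,0,-0.0005],"spin":0},{"offset":[0,0,-0.001],"spin":0},{"offset":[0,0,-0.0015],"spin":0},{"offset":[0,0,-0.002],"spin":0},{"offset":[0,0,-0.0025],"spin":0},{"offset":[0,0,-0.003],"spin":0},{"offset":[0,0,-0.003],"spin":0},{"offset":[0,0,-0.003],"spin":0}]'

```

```text
clock: 18.07
eef_pos: [629.3, -168.5, 163.6]
eef_rot: [-3.141, -0.0, -3.115]
wrist_force: [-1.9, -0.0, -2.0]
finger_gap: 24.6
```

```bash
python3 -m crank '[{"offset":[0,0,-0.0005],"spin":0},{"offset":[0,0,-0.001],"spin":0},{"offset":[0,0,-0.0015],"spin":0},{"offset":[0,0,-0.002],"spin":0},{"offset":[0,0,-0.002],"spin":0},{"offset":[0,0,-0.002],"spin":0},{"offset":[0,0,-0.002],"spin":0},{"offset":[0,0,-0.002],"spin":0}]'

```

```text
clock: 18.73
eef_pos: [629.2, -168.5, 161.8]
eef_rot: [-3.141, -0.0, -3.115]
wrist_force: [-5.1, -0.7, 1.5]
finger_gap: 24.5
```

```bash
python3 -m crank '[{"offset":[0,0,0],"spin":0},{"offset":[0,0,0],"spin":0},{"offset":[0,0,0],"spin":0},{"offset":[0,0,0],"spin":0},{"offset":[0,0,0],"spin":0},{"offset":[0,0,0],"spin":0},{"offset":[0,0,0],"spin":0},{"offset":[0,0,0],"spin":0}]' 0.55
python3 -m crank '[{"offset":[0,0,0.02],"spin":0},{"offset":[0,0,0.04],"spin":0},{"offset":[0,0,0.06],"spin":0},{"offset":[0,0,0.08],"spin":0},{"offset":[0,0,0.09],"spin":0},{"offset":[0,0,0.09],"spin":0},{"offset":[0,0,0.09],"spin":0},{"offset":[0,0,0.09],"spin":0}]' 0.55
python3 - <<'E'
from h import *
ims=[]
p=cam('wrist'); ims.append(cv2.resize(p['pixels'],(450,340)))
p=cam('scene'); ims.append(cv2.resize(p['pixels'][225:293,160:230],(350,340),interpolation=cv2.INTER_CUBIC))
save(None,'rel',np.hstack(ims)); print(manip.read_state()['wrist_force'])
E
```

```text
clock: 19.4
eef_pos: [629.2, -168.5, 161.7]
eef_rot: [-3.141, -0.0, -3.115]
wrist_force: [-0.0, -0.6, -0.3]
finger_gap: 51.9
clock: 20.07
eef_pos: [628.9, -168.4, 250.1]
eef_rot: [3.141, -0.002, -3.115]
wrist_force: [0.6, 0.4, -0.3]
finger_gap: 51.8
[-0.26707247 -0.16448029 -0.03035023]
```

View pics/rel.png

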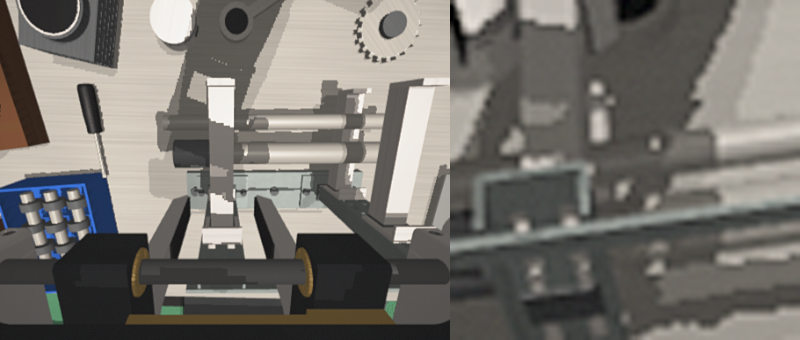

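The bracket hangs on its hooks by itself. I'll shut the fingers and press on the lip, close to the post.

```bash
python3 -m crank '[{"offset":[0.01,0,0.005],"spin":0},{"offset":[0.02,0.0005,0.005],"spin":0},{"offset":[0.03,0.001,0.005],"spin":0},{"offset":[0.04,0.001,0.005],"spin":0},{"offset":[0.048,0.0012,0.005],"spin":0},{"offset":[0.048,0.0012,0.005],"spin":0},{"offset":[0.048,0.0012,0.005],"spin":0},{"offset":[0.048,0.0012,0.005],"spin":0}]' 0
python3 -m crank '[{"offset":[0,0,-0.005],"spin":0},{"offset":[0,0,-0.01],"spin":0},{"offset":[0,0,-0.015],"spin":0},{"offset":[0,0,-0.02],"spin":0},{"offset":[0,0,-0.025],"spin":0},{"offset":[0,0,-0.03],"spin":0},{"offset":[0,0,-0.033],"spin":0},{"offset":[0,0,-0.033],"spin":0}]' 0
python3 -m crank '[{"offset":[0,0,-0.001],"spin":0},{"offset":[0,0,-0.002],"spin":0},{"offset":[0,0,-0.003],"spin":0},{"offset":[0,0,-0.004],"spin":0},{"offset":[0,0,-0.004],"spin":0},{"offset":[0,0,-0.004],"spin":0},{"offset":[0,0,-0.004],"spin":0},{"offset":[0,0,-0.004],"spin":0}]' 0
```

```text
clock: 20.83
eef_pos: [676.5, -167.2, 254.8]
eef_rot: [3.141, -0.003, -3.115]
wrist_force: [0.3, 0.4, 0.1]
finger_gap: 2.4
clock: 21.5
eef_pos: [676.3, -167.1, 220.8]
eef_rot: [3.141, -0.004, -3.115]
wrist_force: [-0.2, 0.1, -0.5]
finger_gap: 0.3
clock: 22.17
eef_pos: [676.3, -167.2, 216.9]
eef_rot: [3.141, -0.004, -3.115]
wrist_force: [-0.2, -0.6, 0.6]
finger_gap: 0.3
```

```bash
python3 -m crank '[{"offset":[0,0,-0.0005],"spin":0},{"offset":[0,0,-0.001],"spin":0},{"offset":[0,0,-0.0015],"spin":0},{"offset":[0,0,-0.002],"spin":0},{"offset":[0,0,-0.0025],"spin":0},{"offset":[0,0,-0.003],"spin":0},{"offset":[0,0,-0.003],"spin":0},{"offset":[0,0,-0.003],"spin":0}]'
python3 -m crank '[{"offset":[0,0,-0.0003],"spin":0},{"offset":[0,0,-0.0006],"spin":0},{"offset":[0,0,-0.0009],"spin":0},{"offset":[0,0,-0.0012],"spin":0},{"offset":[0,0,-0.0015],"spin":0},{"offset":[0,0,-0.0015],"spin":0},{"offset":[0,0,-0.0015],"spin":0},{"offset":[0,0,-0.0015],"spin":0}]'
```

```text
clock: 22.83
eef_pos: [676.4, -167.2, 214.1]
eef_rot: [3.141, -0.004, -3.115]
wrist_force: [0.1, -0.2, 2.0]
finger_gap: 0.4
clock: 23.5
eef_pos: [676.5, -167.3, 213.5]
eef_rot: [3.141, -0.003, -3.115]
wrist_force: [-2.3, -0.1, 7.6]
finger_gap: 0.4
```

```bash
python3 -m crank '[{"offset":[0,0,-0.001],"spin":0},{"offset":[0,0,-0.0014],"spin":0},{"offset":[0,0,-0.0017],"spin":0},{"offset":[0,0,-0.002],"spin":0},{"offset":[0,0,-0.002],"spin":0},{"offset":[0,0,-0.002],"spin":0},{"offset":[0,0,-0.002],"spin":0},{"offset":[0,0,-0.002],"spin":0}]'

```

```text
clock: 24.17
eef_pos: [676.7, -167.4, 212.6]
eef_rot: [-3.141, -0.001, -3.115]
wrist_force: [-1.9, -0.9, 7.3]
finger_gap: 0.3
```

Moving down at about 7 N; continuing.

```bash
python3 -m crank '[{"offset":[0,0,-0.001],"spin":0},{"offset":[0,0,-0.0014],"spin":0},{"offset":[0,0,-0.0017],"spin":0},{"offset":[0,0,-0.002],"spin":0},{"offset":[0,0,-0.0022],"spin":0},{"offset":[0,0,-0.0022],"spin":0},{"offset":[0,0,-0.0022],"spin":0},{"offset":[0,0,-0.0022],"spin":0}]'

```

```text
clock: 24.83
eef_pos: [676.9, -167.6, 211.7]
eef_rot: [-3.14, 0.001, -3.115]
wrist_force: [-3.7, 0.8, 9.0]
finger_gap: 0.5
```

```bash
python3 -m crank '[{"offset":[0,0,-0.001],"spin":0},{"offset":[0,0,-0.0015],"spin":0},{"offset":[0,0,-0.002],"spin":0},{"offset":[0,0,-0.0024],"spin":0},{"offset":[0,0,-0.0024],"spin":0},{"offset":[0,0,-0.0024],"spin":0},{"offset":[0,0,-0.0024],"spin":0},{"offset":[0,0,-0.0024],"spin":0}]'

```

```text
clock: 25.5
eef_pos: [677.1, -167.7, 211.0]
eef_rot: [-3.14, 0.003, -3.115]
wrist_force: [-3.9, 1.4, 11.9]
finger_gap: 0.3
```

```bash
python3 -m crank '[{"offset":[0,0,-0.001],"spin":0},{"offset":[0,0,-0.0015],"spin":0},{"offset":[0,0,-0.002],"spin":0},{"offset":[0,0,-0.0025],"spin":0},{"offset":[0,0,-0.0025],"spin":0},{"offset":[0,0,-0.0025],"spin":0},{"offset":[0,0,-0.0025],"spin":0},{"offset":[0,0,-0.0025],"spin":0}]'

```

```text
clock: 26.17
eef_pos: [677.3, -167.7, 211.0]
eef_rot: [-3.139, 0.005, -3.115]
wrist_force: [-6.4, 1.3, 16.2]
finger_gap: 0.7
```

```bash
python3 -m crank '[{"offset":[-0.0005,0,-0.001],"spin":0},{"offset":[-0.0005,0,-0.002],"spin":0},{"offset":[-0.0005,0,-0.003],"spin":0},{"offset":[-0.0005,0,-0.0035],"spin":0},{"offset":[-0.0005,0,-0.004],"spin":0},{"offset":[-0.0005,0,-0.004],"spin":0},{"offset":[-0.0005,0,-0.004],"spin":0},{"offset":[-0.0005,0,-0.004],"spin":0}]'

```

```text
clock: 26.83
eef_pos: [677.2, -167.8, 210.8]
eef_rot: [-3.138, 0.009, -3.115]
wrist_force: [-8.9, 1.0, 24.4]
finger_gap: 0.3
```

A further 8 N moved it only 0.2 mm, and the lip top is at 211 as specified, so it is home. I'll lift off and check.

```bash
python3 -m crank '[{"offset":[-0.001,0,0.005],"spin":0},{"offset":[-0.001,0,0.015],"spin":0},{"offset":[-0.001,0,0.035],"spin":0},{"offset":[-0.001,0,0.06],"spin":0},{"offset":[-0.02,0,0.085],"spin":0},{"offset":[-0.045,0,0.1],"spin":0},{"offset":[-0.07,0,0.11],"spin":0},{"offset":[-0.1,0,0.12],"spin":0}]'
python3 -m crank '[{"offset":[-0.03,0,0],"spin":0},{"offset":[-0.06,0,0],"spin":0},{"offset":[-0.09,0,0],"spin":0},{"offset":[-0.12,0,0],"spin":0},{"offset":[-0.15,0,0],"spin":0},{"offset":[-0.18,0,0],"spin":0},{"offset":[-0.18,0,0],"spin":0},{"offset":[-0.18,0,0],"spin":0}]'
python3 - <<'E'
from h import *
ims=[]
for n,(x,y,w,h) in [('scene',(140,200,160,145)),('top',(215,80,130,118))]:
    p=cam(n); ims.append(cv2.resize(p['pixels'][y:y+h,x:x+w],(400,363),interpolation=cv2.INTER_CUBIC))
    print(n, 'lip back seat pred', [(((q-[x,y])*400/w).round(1)).tolist() for q in proj(p,[[687.3,-147.2,211],[687.3,-187.2,211]])])
save(None,'fin',np.hstack(ims)); print(manip.read_state()['wrist_force'])
E
```

```text
clock: 27.5
eef_pos: [576.4, -167.7, 331.2]
eef_rot: [-3.138, 0.009, -3.115]
wrist_force: [0.9, 0.9, -0.2]
finger_gap: 0.4
clock: 28.17
eef_pos: [395.9, -167.8, 332.1]
eef_rot: [-3.137, 0.011, -3.116]
wrist_force: [-0.3, -0.2, 0.2]
finger_gap: 0.4
scene lip back seat pred [[121.8, 165.3], [73.1, 170.6]]
top lip back seat pred [[277.5, 79.4], [317.1, 78.4]]
[ 0.13631346 -0.31436739  0.40726092]
```

View pics/fin.png

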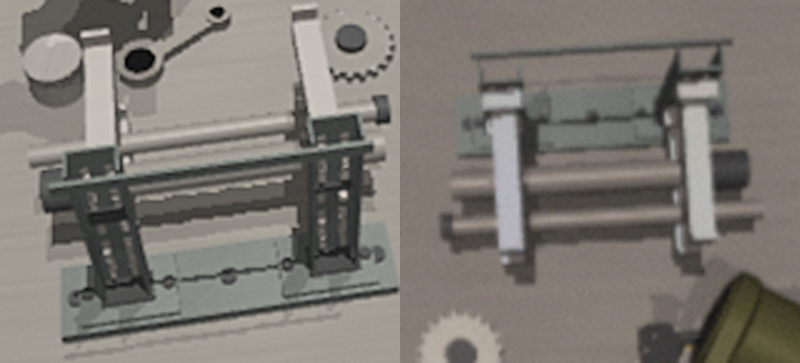

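The new bracket sits level with and parallel to the fitted upper bracket in both views (noses at (95,35) and (305,10)). The robot is clear.

```bash
python3 -c "
from cell import manip
print(manip.sign_off(), manip.read_state()['clock'])"
```

```text
the job is handed in; nothing more can be done
the job is handed in; nothing more can be done
```

The loose bracket is on the bare post, and its last position readings say it is fully home. I handed the job in at about 28 s of the 72 s allowed.

- **Fitting:** I gripped the smaller bracket and felt its hooks into the bare post's slots. A 3.6 N side touch called for a 1 mm shift. The end plate then met the post at 12 N. I lowered the bracket until the spring leaf caught, let go, and pressed the lip down with shut fingers close to the post.
- **Fully home:** the fingertips stopped at 211.0 mm, where the lip top should be. Raising the push from 16 N to 24 N moved it only 0.2 mm more.
- **Final look:** in the scene and top pictures the bracket stands level with and parallel to the fitted upper bracket. The gripper is well clear and the wrist force is about zero. I only compared by eye, and the cameras are good to about 2 mm, so "fully home" rests mainly on the height and force readings.
- **Other parts:** I felt no contact with any other part, but the last pictures were crops around the rack, so not every part on the bench was rechecked. No check failed. Early camera estimates of the post's front face differed by about 3 mm, and touching the post settled that.

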